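# Prise a stuck nest of metal cups apart and sort them by size

### The job

Three metal sample cups are stuck tightly one inside another in the bench separator. Slide the separator's wedge fork by its handle fully home against the largest cup to prise them loose, feeling for the stop rather than ramming it, and draw the fork all the way back; then set each cup gently, upright, in the tray that matches its size, and do not disturb the other things on the bench.

Things in the scene. Friction and masses are not known exactly. Their poses are not given: they have to be found in the camera images.
- separator: Aluminium base plate 244 x 92 x 8 mm fixed on the worktop. Origin on the worktop under the place of the fork's handle at travel 0; its +x axis points along the plate, the way the fork is pushed, towards the nest of cups about 150 to 167 mm ahead.
- fork (a joint): Travel of the wedge fork along the separator's +x, m: -0.03 fully back, starts near 0, at most 0.13. Home is where its cross bar touches the largest cup and that cup the stop pins; this varies (about 0.115 to 0.13) and must be felt. Tine tips meet the nest at 0 to 0.01; sliding takes 1.5 N, prising up to about 15 N; the bar must not press the cup with over 45 N. It stays where left.
- fork_handle (a point): Centre of the fork's black handle: upright block 16 mm along the separator's x, 30 mm across, from 122 to 166 mm above the worktop (this point at 146 mm), free all round. It stands on the fork's steel frame (82 mm wide, 123 mm high), from which two tiers of wedge tines reach 117 mm ahead and slide between the cups' rim bands. Moves only along the separator's x.
- fork_bar (a point): Front face of the fork's cross bar, 63 mm above the worktop; 6 mm ahead of the handle's axis. With the fork home it is 33 mm from the largest cup's axis.
- stop: The two steel stop pins' mount, fixed on the plate; its origin is where the largest cup's axis stands when the cup touches both pins (10 mm diameter, 38 mm high, ahead of the cup).
- large_cup_centre (a point): Largest metal cup, half-way up on its axis (z axis up along the cup). Straight round body 56 mm diameter, 58 mm high, with a 66 mm diameter rim band 8 mm deep round its top; solid bottom 17 mm thick, bore 49 mm, about 220 g. At the start it stands on the plate (8 mm above the worktop), up to 6 mm short of the stop pins.
- medium_cup_centre (a point): Medium cup, half-way up on its axis. Body 44 mm diameter, 55 mm high, rim band 58 mm diameter, 6 mm deep; bottom 20 mm thick, bore 37 mm, about 110 g. Stands on the large cup's bottom, gripped by three sprung rubber nubs (about 9 N), so lifting it carries the large cup along. Prised up over 5 mm it is free; with the fork back it rests loosely on the nubs, about 4 mm higher than before.
- small_cup_centre (a point): Small cup, half-way up on its axis. Body 32 mm diameter, 54 mm high, rim band 46 mm diameter and 8 mm deep round its top; 60 g. Gripped in the medium cup in the same way. Its rim is 99 mm above the worktop at the start. All cups are grasped by the rim band; each inner cup's rim stands 14 to 19 mm above the next one's (4 mm more once prised).
- large_tray_in (a point): Centre of the inner floor (3 mm above the worktop) of the largest grey square tray, 72 mm inside, walls 3 mm thick and 11 mm high; fixed. The three trays stand in a row 90 mm apart, in any order.
- medium_tray_in (a point): The same for the middle-sized tray, 55 mm inside.
- small_tray_in (a point): The same for the smallest tray, 43 mm inside.
- timer: White bench timer, 62 x 64 x 18 mm, a bystander; origin at its underside.
- jar: Small capped jar, 47 mm diameter, 83 mm high, a bystander; origin at its underside.
- weight: Brass 100 g balance weight with a knob, 25 mm diameter, 41 mm high, a bystander; origin at its underside.

How it is judged (in metres and radians):
On the way:
1. the fork has been pushed fully home: its cross bar within 4 mm of touching the largest cup (horizontal distance between fork_bar and large_cup_centre below 0.037 m), for 0.05 s.
At the end, for the whole second after the job is handed in: Each cup stands upright (within 0.1 rad) on the floor of the tray of its own size, its axis within 11 mm of the tray's centre and its centre no more than 4 mm too high; the fork is drawn back to a travel under 0.02 m (value of joint fork below 0.02 m and horizontal distance between large_cup_centre and large_tray_in below 0.011 m and horizontal distance between medium_cup_centre and medium_tray_in below 0.011 m and horizontal distance between small_cup_centre and small_tray_in below 0.011 m and height (world z) of large_cup_centre below 0.036 m and height (world z) of medium_cup_centre below 0.0345 m and height (world z) of small_cup_centre below 0.034 m and angle between each of large_cup_centre, medium_cup_centre, small_cup_centre's own z axis and vertical below 0.1 rad); the robot touches nothing.
It fails at once if the fork's cross bar is rammed against the largest cup with more than 45 N (contact force between fork and large_cup above 45 N).
It fails at once if a cup is set down or dropped in a tray with more than 40 N (contact force between large_cup and large_tray above 40 N or contact force between medium_cup and medium_tray above 40 N or contact force between small_cup and small_tray above 40 N).
It fails at once if a cup is tipped over (more than 0.8 rad) (angle between any of large_cup_centre, medium_cup_centre, small_cup_centre's own z axis and vertical above 0.8 rad).
It fails at once if the brass weight, timer or jar is moved by more than 30 mm (distance of any of weight, timer, jar from where it was at the start of the episode above 0.03 m).
It also fails if it takes over 72 s, if anything falls off the work surface, if the arm or the gripper's body presses on something with over 40 N, if the wrist force passes 120 N, or if a joint passes its speed limit or range.

### The arm

A 6-joint arm with a two-finger parallel gripper is mounted at the origin on the work surface; the furniture and walls round the work are solid. World frame = base frame: x ahead of the robot, y to its left, z up, the work surface at z = 0. Lengths are in mm, angles in rad, forces in N, time in s.
With the tool pointing down it reaches from about 400 to 925 mm from the base axis. Payload 12.5 kg.
Tool frame: the origin (TCP) lies on the centre line of the jaws, within the pads' length; the fingertips stand 8 mm ahead of it and the grasp point (between the pads) lies 11 mm behind it; z points along the fingers, x is the direction in which the jaws open and shut, and the axes are right-handed (so a half turn about z gives the same grasp; the last joint's range is limited). The gripper opens to 95 mm and grips with 3 to 60 N. Pads are 20 mm wide; open, the fingers measure 119 mm over their backs; the gripper's body (75 mm by 180 mm) begins 59 mm behind the grasp point.
Start: joints at [-1.26, 0.491, 1.559, -0, 1.092, -0.106], TCP at [253.047, -571.501, 222.661] pointing down, gripper open.
Joint ranges: [-3.1, 3.1], [-0.84, 2.19], [0.05, 2.79], [-1.13, 4.28], [0.06, 2.93], [-2.69, 2.69]. Speed limits (rad/s): [2.22, 2.22, 2.79, 3.14, 3.14, 3.14].

### API

Orientations are given as [roll, pitch, yaw] about the fixed x, y, z axes, in that order (R = Rz(yaw) Ry(pitch) Rx(roll)).
In Python, from cell import env gives the robot as it stands. The module is installed in compiled form; this text tells all that it offers.
- The arm moves only by the tool send_rows, never from a script. Its argument "moves" is a list that holds one entry, the list of rows, each a list of 6 numbers: the shift along the tool's x, y, z as a fraction of full scale, then the turn, a rotation vector about the tool's x, y, z as a fraction of full scale. A call has 1 to 12 rows; each row is the pose to reach, as a shift and turn from the pose commanded when the call began, along the tool's axes at that moment; what a row does not reach only later rows make up. Full scale, the value 1, is 0.3 m for a shift and 90 degrees for a turn. A row lasts 1/12 s, in which the tool goes at most 41.7 mm and 7.16 degrees, less where a joint would pass 70% of its speed; a pose out of reach is approached as far as the arm can. A call with a number of a shift or a turn outside -1 to 1 is refused whole. A call with a gripper value outside its range is refused whole. "grip" is the gripper's target within -1 to 1 (shut at 1, half-way at 0, fully open at -1), set as the call begins (left out, the last holds). The fingers move at their own pace and stop on an object; the grip force is fixed at half the most. Time passes only in rows, so rows that repeat a pose let the fingers close. It gives the time, the measured TCP pose, the force and the opening at its end, in the units of the state.
- env.state(): the state, without advancing time (a new reading comes with each control period).
- env.read_camera(name): name is "scene" or "top" or "wrist"; returns a dict with "image" (400x640x3 uint8, red, green, blue), "mtx" (3x3 intrinsics, pixels), "T" (4x4, takes a point from camera to world coordinates); the wrist camera has in their place "mount" (4x4, takes a point from camera to tool coordinates, whose origin is the TCP and whose axes are the tool frame's). Camera axes: x right, y up, looking along -z (the intrinsics and any distortion apply to the point x, -y, -z); pixel columns grow to the right and rows downward; lengths in mm; the calibration is good to about 2 mm. The wrist camera is an equidistant fisheye: a pixel r from the principal point sees the ray r / f radians off the axis. A picture is of the moment at which its call begins: read the wrist's pose just before it. There is no depth.
- env.job_done(): hands the job in, once; it reports no verdict.
Trained networks look in the newest picture that a camera, given by its name, has taken for a name from the list of things; names that differ only in an ending like _2 or _b are one class to them, and where a whole thing is asked for, a point or a joint stands for the part that bears it (a point fixed in the world has none). Each returns a list of dicts, best first, with "confidence" (0 to 1); they miss things now and then, are a little off and sometimes report something else, mostly with a low value. They report only what shows in the picture. A call takes as long as a camera call.
- env.look_for(camera, thing): "xy" ([column, row] in pixels, amid what is visible of it).
- env.outline_of(camera, thing): "region" (400x640 bool, what is visible of it) and "xy" ([column, row] in pixels, amid what is visible of it).
The state is a dict: "t": time; "joints": joint angles; "qvel": joint speeds; "tau": joint torques, N m; "eef_pos": TCP position; "tcp_rot": TCP orientation; "ft_force": force on the tool from outside, world axes, zero at the start; "moment": the same for the moment, N m; "opening": opening from 0.0 (shut) to 1.0 (fully open).
Only numpy, scipy, OpenCV 4.12 (cv2) and the standard library are available. Lean on these libraries where they do the work, as an engineer would, in place of code of your own. Each camera call takes 0.05 s, during which the arm holds its last target. There are 200 camera calls.

## Working session

There is one attempt and no reset: what is moved stays moved. The work goes in short steps, Python scripts to look and compute and a tool call to move; the robot and the scene stay as the last step left them, time stands still between calls to the robot, and variables do not carry over. Pictures are saved under pics/ and viewed, about 8 in all and at most 12, crops included, and the job is handed in when it is done.

Besides the shell and the picture viewer there is one more tool, called after "Request:" in YAML: its name, and indented under it one key for each argument. send_rows: Moves the arm, as the interface text tells. Its arguments: {"type":"object","properties":{"moves":{"type":"array","items":{"type":"array","items":{"type":"array","items":{"type":"number"}}}},"grip":{"type":"number"}},"required":["moves"]}

```bash
mkdir -p pics
python3 - <<'E'
from cell import env
import cv2,numpy as np
print(env.state())
for n in ("scene","top","wrist"):
    c=env.read_camera(n)
    cv2.imwrite(f"pics/{n}0.png",c["image"][:,:,::-1])
    print(n,c["mtx"].tolist(),np.round(c.get("T",c.get("mount")),4).tolist(),[k for k in c])
    for t in ["separator","fork","fork_handle","stop","large_cup_centre","medium_cup_centre","small_cup_centre","large_tray_in","medium_tray_in","small_tray_in","timer","jar","weight"]:
        try:
            r=env.look_for(n,t); print(t,[(np.round(d["xy"]).tolist(),round(d["confidence"],2)) for d in r[:3]])
        except Exception as e: print(t,e)
print(env.state()["t"])
E
```

```text
{'t': 0.0, 'joints': array([-1.25958641e+00,  4.91552834e-01,  1.55945031e+00,  1.72034524e-05,
        1.09167811e+00, -1.05595411e-01]), 'qvel': array([ 1.39870539e-03,  5.97114787e-04, -4.79822531e-05,  2.06693014e-04,
        3.85868977e-04,  4.03425159e-05]), 'tau': array([ 3.04905610e-03, -6.12648225e+01, -2.58179837e+01,  6.93524955e-02,
        4.82367596e-02, -1.13574099e-04]), 'eef_pos': array([ 252.98225553, -571.26005286,  222.06561921]), 'tcp_rot': array([-3.14146274e+00,  1.08093384e-03, -1.15399887e+00]), 'ft_force': array([ 0.02031453, -0.56350627,  0.54655042]), 'moment': array([ 0.00197604, -0.01137689,  0.00583623]), 'opening': 1.0017922461321636}
scene [[393.79432469321904, 0.0, 320.01462189620764], [0.0, 393.79432469321904, 195.967862707624], [0.0, 0.0, 1.0]] [[-0.7271, 0.4521, -0.5167, 17.464], [-0.6865, -0.4701, 0.5548, 477.1502], [0.0079, 0.7581, 0.6521, 669.799], [0.0, 0.0, 0.0, 1.0]] ['image', 'mtx', 'T']
separator [([268.0, 250.0], 0.67)]
fork [([270.0, 234.0], 0.94)]
fork_handle [([274.0, 232.0], 0.84)]
stop [([207.0, 265.0], 0.76)]
large_cup_centre [([223
[... 913 characters left out ...]
], 0.75)]
large_tray_in [([344.0, 203.0], 0.8)]
medium_tray_in [([410.0, 208.0], 0.55)]
small_tray_in [([374.0, 195.0], 0.83)]
timer [([378.0, 243.0], 0.87)]
jar []
weight [([241.0, 176.0], 0.61), ([315.0, 175.0], 0.45)]
wrist [[309.70691628693146, 0.0, 325.08828929498804], [0.0, 309.70691628693146, 200.84984756687456], [0.0, 0.0, 1.0]] [[1.0, 0.0007, 0.0, -0.3693], [0.0006, -0.9597, -0.2812, -81.0103], [-0.0002, 0.2812, -0.9597, -162.6941], [0.0, 0.0, 0.0, 1.0]] ['image', 'mtx', 'mount']
separator []
fork []
fork_handle []
stop []
large_cup_centre []
medium_cup_centre []
small_cup_centre []
large_tray_in []
medium_tray_in []
small_tray_in []
timer [([97.0, 21.0], 0.68)]
jar []
weight []
2.1
```

View pics/scene0.png

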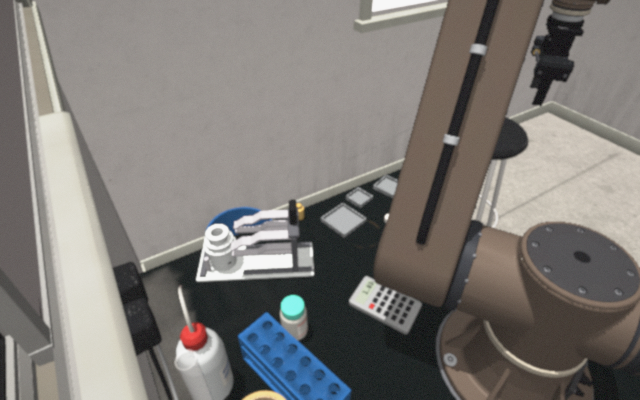

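View pics/top0.png

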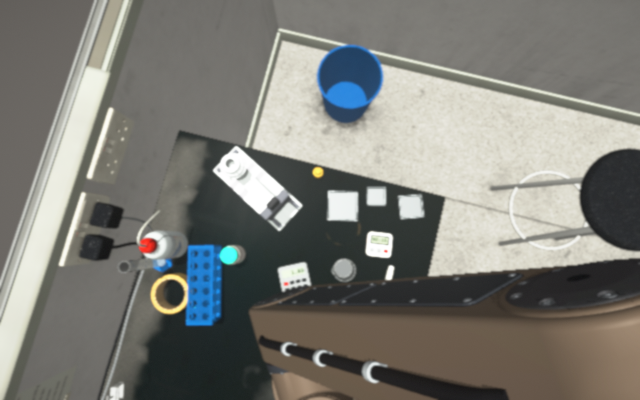

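The scene view shows the separator with the nest at about (220,250), the handle at (297,212) and the trays at (345,219), (360,198) and (387,186). The top view has the separator running from the nest (233,160) to the handle end (285,208), the weight at (318,172), and trays at (342,205), (376,196) and (411,206).

```bash
cat > h.py <<'E'
from cell import env
import numpy as np, cv2
from scipy.spatial.transform import Rotation as R
def pose():
    s=env.state(); T=np.eye(4); T[:3,:3]=R.from_euler('xyz',s['tcp_rot']).as_matrix(); T[:3,3]=s['eef_pos']; return T
def ray(c,uv,Tt=None):
    K=c["mtx"]; x=(uv[0]-K[0,2])/K[0,0]; y=(uv[1]-K[1,2])/K[1,1]
    if "mount" in c:
        r=np.hypot(x,y); k=np.sin(r)/r if r>1e-9 else 1; d=np.array([x*k,-y*k,-np.cos(r)]); T=Tt@c["mount"]
    else: d=np.array([x,-y,-1]); T=c["T"]
    return T[:3,3],T[:3,:3]@d
def onz(c,uv,z,Tt=None):
    o,d=ray(c,uv,Tt); return o+d*(z-o[2])/d[2]
def proj(c,p,Tt=None):
    T=c["T"] if "T" in c else Tt@c["mount"]; q=np.linalg.inv(T)@np.append(p,1); K=c["mtx"]
    x,y,z=q[0],-q[1],-q[2]
    if "mount" in c:
        rr=np.hypot(x,y); th=np.arctan2(rr,z); x,y=x/rr*th,y/rr*th
    else: x,y=x/z,y/z
    return np.array([K[0,0]*x+K[0,2],K[1,1]*y+K[1,2]])
def target(p,yaw):
    """print shift (fractions of 0.3 m) and z-turn fraction from present pose to tool-down pose at p, yaw"""
    T=pose(); Rt=R.from_euler('xyz',[np.pi,0,yaw]).as_matrix()
    d=T[:3,:3].T@(np.array(p)-T[:3,3])/300; w=R.from_matrix(T[:3,:3].T@Rt).as_rotvec()/(np.pi/2)
    print('shift',np.round(d,4),'turn',np.round(w,4),'mm',np.round(np.linalg.norm(d)*300,1))
E
python3 - <<'E'
from h import *
c=env.read_camera("top")
for n,uv,z in [("nest",(233,160),99),("plate far L",(233,147),8),("plate far B",(214,170),8),("plate near R",(302,205),8),("plate near B",(278,229),8),("weight",(318,172),41),("tL",(342,205),11),("tS",(376,196),11),("tM",(411,206),11),("timer",(378,243),18),("jar",(232,255),83)]:
    print(n,np.round(onz(c,uv,z)[:2]))
cv2.imwrite("pics/topcrop.png",cv2.resize(c["image"][130:270,200:440],None,fx=3.3,fy=3.3,interpolation=cv2.INTER_CUBIC)[:,:,::-1])
E
```

```text
nest [550. 209.]
plate far L [606. 232.]
plate far B [543. 283.]
plate near R [446.  46.]
plate near B [383. 110.]
weight [528.   2.]
tL [444. -61.]
tS [ 467. -151.]
tM [ 440. -243.]
timer [ 344. -152.]
jar [319. 212.]
```

View pics/topcrop.png

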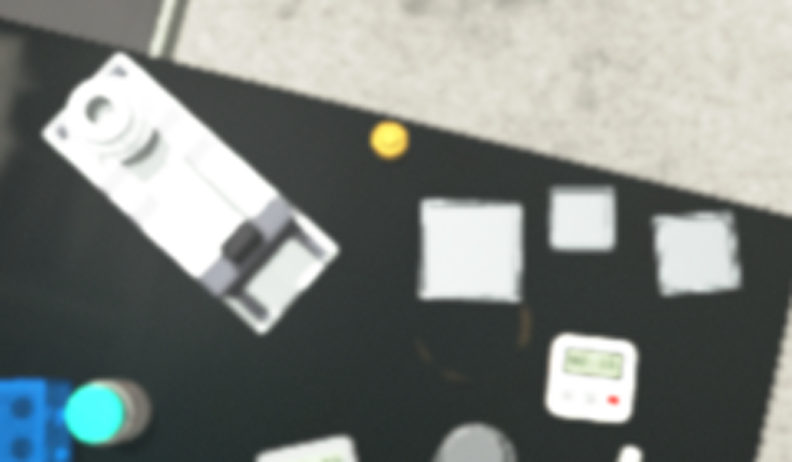

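Run:
```python
from h import *
target([480,-135,320],-1.154)
c=env.read_camera("top")
f=lambda u,v:(200+u/3.3,130+v/3.3)
P={}
for n,uv,z in [("nest",(100,112),99),("c1",(120,53),8),("c2",(43,132),8),("c3",(338,250),8),("c4",(262,333),8),("handle",(242,240),166),("weight",(388,138),41),("tL",(471,250),11),("tS",(582,219),11),("tM",(697,252),11)]:
    P[n]=onz(c,f(*uv),z); print(n,np.round(P[n][:2]))
d=(P["c1"]+P["c2"]-P["c3"]-P["c4"])[:2]/2; print(d,np.linalg.norm(d),np.arctan2(d[1],d[0]))
```

```text
shift [-1.0242 -1.2808 -0.3246] turn [-0.     -0.0001 -0.    ] mm 501.5
nest [540. 215.]
c1 [608. 223.]
c2 [543. 285.]
c3 [444.  45.]
c4 [378. 106.]
handle [437. 101.]
weight [529.   3.]
tL [442. -62.]
tS [ 466. -152.]
tM [ 439. -243.]
[165.08785762 178.76182053] 243.33061709030468 0.8251444898919467
```

Request:
send_rows:
  moves:
    - [[-0.08,-0.1,-0.08,0,0,0],[-0.18,-0.22,-0.16,0,0,0],[-0.28,-0.34,-0.22,0,0,0],[-0.38,-0.46,-0.27,0,0,0],[-0.48,-0.58,-0.32,0,0,0],[-0.58,-0.7,-0.32,0,0,0],[-0.68,-0.82,-0.32,0,0,0],[-0.76,-0.92,-0.32,0,0,0],[-0.82,-0.98,-0.32,0,0,0],[-0.86,-1.0,-0.32,0,0,0],[-0.88,-1.0,-0.32,0,0,0],[-0.88,-1.0,-0.32,0,0,0]]

```text
t: 3.2
eef_pos: [420.6, -206.6, 319.0]
tcp_rot: [-3.141, -0.0, -1.15]
ft_force: [0.2, -0.2, 0.6]
opening: 1.0
```

Run:
```python
from h import *
T=pose(); c=env.read_camera("wrist"); print(T[:3,3],env.state()['t'])
np.save("T1.npy",T); cv2.imwrite("pics/w1.png",c["image"][:,:,::-1])
for t in ["large_tray_in","medium_tray_in","small_tray_in"]:
    for d in env.outline_of("wrist",t)[:2]:
        m=d["region"].astype(np.uint8); cs,_=cv2.findContours(m,cv2.RETR_EXTERNAL,cv2.CHAIN_APPROX_NONE)
        k=max(cs,key=cv2.contourArea).reshape(-1,2)
        g=np.array([onz(c,p,11,T)[:2] for p in k],np.float32); print(t,round(d["confidence"],2),np.round(d["xy"]),cv2.minAreaRect(g))
for t in ["weight","timer"]:
    print(t,[(np.round(onz(c,d["xy"],20,T)),d["confidence"]) for d in env.look_for("wrist",t)[:2]])
target([500,80,330],0.825)
```

```text
[ 420.64322116 -206.63632436  318.98872841] 3.25
large_tray_in 0.56 [246. 111.] ((446.3160095214844, -63.0616455078125), (80.86103820800781, 80.44346618652344), 87.99417877197266)
medium_tray_in 0.8 [351. 163.] ((441.8487243652344, -243.19424438476562), (63.113548278808594, 63.57007598876953), 6.127649784088135)
small_tray_in 0.35 [228.  48.] ((534.6214599609375, 4.66847038269043), (34.536399841308594, 25.173152923583984), 79.4103775024414)
weight [(array([530.,   4.,  20.]), 0.55)]
timer [(array([ 348., -154.,   20.]), 0.97), (array([466., 151.,  20.]), 0.44)]
shift [-0.777  -0.6329 -0.0385] turn [ 1.0000e-04  2.0000e-04 -1.2611e+00] mm 300.9
```

View pics/w1.png

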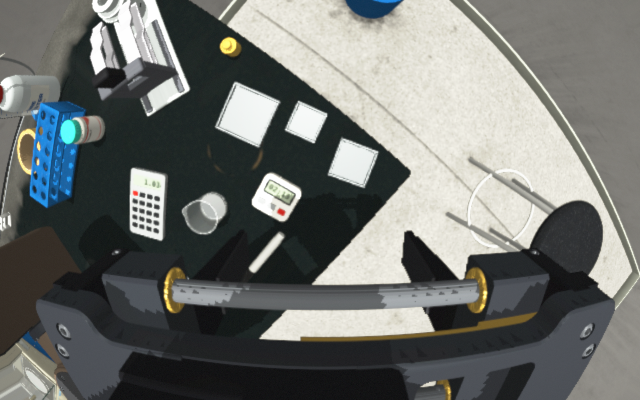

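Request:
send_rows:
  moves:
    - [[-0.07,-0.04,-0.03,0,0,-0.07],[-0.16,-0.1,-0.03,0,0,-0.15],[-0.26,-0.16,-0.03,0,0,-0.23],[-0.36,-0.22,-0.03,0,0,-0.31],[-0.46,-0.28,-0.03,0,0,-0.39],[-0.56,-0.34,-0.03,0,0,-0.47],[-0.66,-0.4,-0.03,0,0,-0.55],[-0.76,-0.46,-0.03,0,0,-0.63],[-0.86,-0.52,-0.03,0,0,-0.71],[-0.94,-0.58,-0.03,0,0,-0.79],[-1,-0.61,-0.03,0,0,-0.87],[-1,-0.61,-0.03,0,0,-0.95]]

```text
t: 4.5
eef_pos: [466.9, 141.9, 327.2]
tcp_rot: [-3.141, 0.0, 0.338]
ft_force: [-0.8, -1.1, -0.2]
opening: 0.997
```

Request:
send_rows:
  moves:
    - [[0,0,0,0,0,-0.08],[0,0,0,0,0,-0.16],[0,0,0,0,0,-0.24],[0,0,0,0,0,-0.31],[0,0,0,0,0,-0.31],[0,0,0,0,0,-0.31]]

```text
t: 5.0
eef_pos: [466.7, 139.1, 327.5]
tcp_rot: [-3.142, 0.0, 0.813]
ft_force: [0.9, 0.5, -0.9]
opening: 1.002
```

Run:
```python
from h import *
T=pose(); c=env.read_camera("wrist"); s=env.state(); print(T[:3,3],s['tcp_rot'],s['t'])
np.save("T2.npy",T); cv2.imwrite("pics/w2.png",c["image"][:,:,::-1])
print("small tray",onz(c,(306,121),11,np.load("T1.npy")))
for t in ["fork_handle","stop","small_cup_centre","large_cup_centre","separator","small_tray_in"]:
    for d in env.look_for("wrist",t)[:2]: print(t,np.round(d["xy"]),round(d["confidence"],2))
```

```text
[466.71516195 139.11621989 327.46949048] [-3.14156693e+00  1.79839680e-04  8.12877022e-01] 5.05
small tray [ 470.32830248 -154.81971936   11.        ]
fork_handle [323. 164.] 0.62
fork_handle [420. 150.] 0.34
stop [416. 152.] 0.72
stop [327. 171.] 0.18
small_cup_centre [409. 178.] 0.66
large_cup_centre [386. 157.] 0.8
large_cup_centre [325. 166.] 0.39
separator [330. 172.] 0.97
separator [228. 228.] 0.68
small_tray_in [418. 151.] 0.46
```

View pics/w2.png

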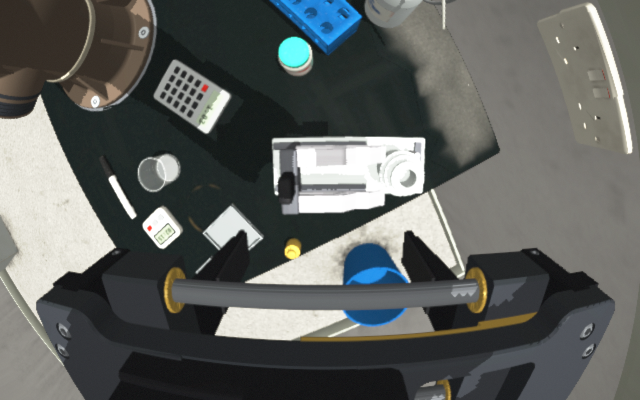

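The wrist view has the separator nearly aligned with the image: handle at about (287,187), nest at about (403,174), weight at (292,248).

Run:
```python
import cv2
i=cv2.imread("pics/w2.png")[125:225,260:440]
cv2.imwrite("pics/w2c.png",cv2.resize(i,None,fx=4.4,fy=4.4,interpolation=cv2.INTER_CUBIC))
```

```text
(no output)
```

View pics/w2c.png

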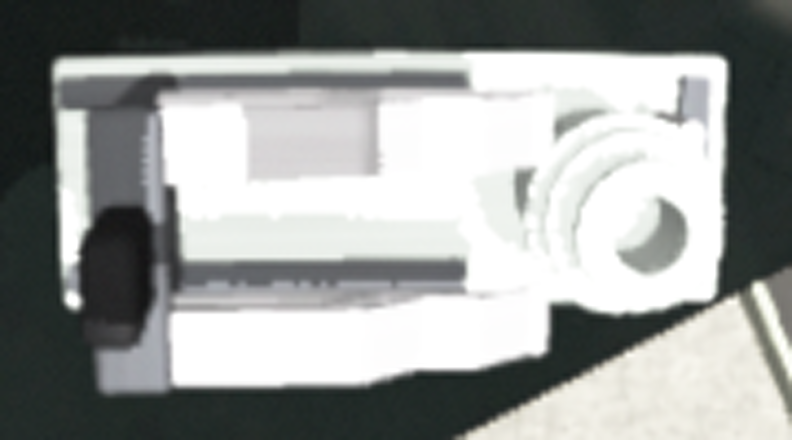

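Run:
```python
from h import *
c=env.read_camera("wrist"); T=np.load("T2.npy"); f=lambda u,v:(260+u/4.4,125+v/4.4)
g=lambda u,v,z:onz(c,f(u,v),z,T)[:2]
TL,TR,BL,BR=g(55,60,8),g(727,57,8),g(65,305,8),g(717,300,8)
print(np.round([TL,TR,BL,BR],1), "len",np.linalg.norm(TR-TL),np.linalg.norm(BR-BL),"wid",np.linalg.norm(TL-BL),np.linalg.norm(TR-BR))
d=TR-TL+BR-BL; d/=np.linalg.norm(d); n=np.array([-d[1],d[0]]); m=(TL+TR+BL+BR)/4; print("yaw",np.arctan2(d[1],d[0]),"mid",m)
for k,p in {"handle":g(113,284,166),"small":g(651,232,99)}.items(): print(k,p,"along",(p-m)@d,"across",(p-m)@n)
# reprojections of handle box edges if axis at mid + a*d
for a in (-88,-84,-80,-76):
    pts=[proj(c,np.append(m+(a+i)*d+j*n,z),T) for i in(-8,8) for j in(-15,15) for z in(122,166)]
    q=(np.array(pts)-[260,125])*4.4; print(a,q.min(0).round(),q.max(0).round())
```

```text
[[382.5 107.4]
 [547.1 286.5]
 [448.5  45.6]
 [615.4 225. ]] len 243.19033644722978 244.98379139454164 wid 90.49407872812773 91.95831523488701
yaw 0.8246011597610098 mid [498.37114038 166.11100882]
handle [440.50643912 107.02470183] along -82.66716687705907 across 2.3779919949246
small [545.68214397 217.16203904] along 69.6026708666405 across -0.08340027099752999
-88 [ 57. 200.] [144. 352.]
-84 [ 73. 200.] [158. 352.]
-80 [ 89. 200.] [173. 352.]
-76 [105. 199.] [187. 351.]
```

Run:
```python
from h import *
target([441.7,104.8,139],0.825)
```

```text
shift [-0.1412  0.0196  0.6288] turn [ 0.0001  0.     -0.005 ] mm 193.4
```

Request:
send_rows:
  moves:
    - [[-0.08,0.01,0,0,0,-0.007],[-0.141,0.02,0.06,0,0,-0.007],[-0.141,0.02,0.16,0,0,-0.007],[-0.141,0.02,0.28,0,0,-0.007],[-0.141,0.02,0.4,0,0,-0.007],[-0.141,0.02,0.5,0,0,-0.007],[-0.141,0.02,0.58,0,0,-0.007],[-0.141,0.02,0.62,0,0,-0.007],[-0.141,0.02,0.629,0,0,-0.007],[-0.141,0.02,0.629,0,0,-0.007]]
  grip: -1

```text
t: 6.23
eef_pos: [441.7, 104.8, 138.5]
tcp_rot: [-3.141, 0.001, 0.829]
ft_force: [0.5, -0.3, 0.6]
opening: 0.998
```

Request:
send_rows:
  moves:
    - [[0,0,0,0,0,0],[0,0,0,0,0,0],[0,0,0,0,0,0],[0,0,0,0,0,0],[0,0,0,0,0,0],[0,0,0,0,0,0],[0,0,0,0,0,0],[0,0,0,0,0,0],[0,0,0,0,0,0],[0,0,0,0,0,0]]
  grip: 1

```text
t: 7.07
eef_pos: [441.8, 104.8, 138.9]
tcp_rot: [3.142, 0.0, 0.829]
ft_force: [0.5, 0.3, 0.2]
opening: 0.355
```

Request:
send_rows:
  moves:
    - [[0,0,0,0,0,0],[0,0,0,0,0,0],[0,0,0,0,0,0],[0,0,0,0,0,0],[0,0,0,0,0,0]]

```text
t: 7.48
eef_pos: [441.7, 104.7, 138.9]
tcp_rot: [-3.142, 0.0, 0.829]
ft_force: [-1.0, -1.1, -0.4]
opening: 0.17
```

Request:
send_rows:
  moves:
    - [[0.015,0,0,0,0,0],[0.04,0,0,0,0,0],[0.07,0,0,0,0,0],[0.1,0,0,0,0,0],[0.13,0,0,0,0,0],[0.16,0,0,0,0,0],[0.19,0,0,0,0,0],[0.22,0,0,0,0,0],[0.25,0,0,0,0,0],[0.28,0,0,0,0,0],[0.3,0,0,0,0,0],[0.3,0,0,0,0,0]]

```text
t: 8.48
eef_pos: [503.9, 172.2, 138.9]
tcp_rot: [3.141, -0.001, 0.829]
ft_force: [3.7, -1.9, 0.5]
opening: 0.17
```

Request:
send_rows:
  moves:
    - [[0.01,0,0,0,0,0],[0.02,0,0,0,0,0],[0.03,0,0,0,0,0],[0.04,0,0,0,0,0],[0.05,0,0,0,0,0],[0.05,0,0,0,0,0]]

```text
t: 8.98
eef_pos: [513.4, 182.5, 138.9]
tcp_rot: [3.141, -0.001, 0.829]
ft_force: [3.9, -2.4, -2.4]
opening: 0.169
```

Request:
send_rows:
  moves:
    - [[0.003,0,0,0,0,0],[0.006,0,0,0,0,0],[0.01,0,0,0,0,0],[0.013,0,0,0,0,0],[0.013,0,0,0,0,0]]

```text
t: 9.4
eef_pos: [515.6, 184.9, 138.9]
tcp_rot: [3.141, -0.0, 0.829]
ft_force: [3.4, -4.1, -1.5]
opening: 0.166
```

Request:
send_rows:
  moves:
    - [[0.003,0,0,0,0,0],[0.006,0,0,0,0,0],[0.006,0,0,0,0,0]]

```text
t: 9.65
eef_pos: [516.8, 186.2, 138.9]
tcp_rot: [3.141, -0.0, 0.829]
ft_force: [3.1, -5.0, -2.2]
opening: 0.166
```

Request:
send_rows:
  moves:
    - [[0.003,0,0,0,0,0],[0.006,0,0,0,0,0],[0.006,0,0,0,0,0]]

```text
t: 9.9
eef_pos: [518.0, 187.5, 138.9]
tcp_rot: [3.141, -0.0, 0.829]
ft_force: [2.8, -5.5, -0.9]
opening: 0.166
```

Request:
send_rows:
  moves:
    - [[0.003,0,0,0,0,0],[0.006,0,0,0,0,0],[0.006,0,0,0,0,0]]

```text
t: 10.15
eef_pos: [519.3, 188.9, 138.9]
tcp_rot: [3.141, -0.0, 0.829]
ft_force: [3.0, -5.3, -2.2]
opening: 0.166
```

Request:
send_rows:
  moves:
    - [[0.002,0,0,0,0,0],[0.004,0,0,0,0,0],[0.004,0,0,0,0,0]]

```text
t: 10.4
eef_pos: [519.8, 189.5, 138.9]
tcp_rot: [3.141, 0.001, 0.829]
ft_force: [1.2, -7.7, 0.3]
opening: 0.165
```

Request:
send_rows:
  moves:
    - [[0.002,0,0,0,0,0],[0.004,0,0,0,0,0],[0.004,0,0,0,0,0]]

```text
t: 10.65
eef_pos: [520.5, 190.2, 138.9]
tcp_rot: [3.141, 0.001, 0.829]
ft_force: [0.1, -7.8, 0.1]
opening: 0.166
```

Request:
send_rows:
  moves:
    - [[0.002,0,0,0,0,0],[0.004,0,0,0,0,0],[0.004,0,0,0,0,0]]

```text
t: 10.9
eef_pos: [520.8, 190.6, 138.9]
tcp_rot: [3.142, 0.002, 0.829]
ft_force: [-3.3, -12.2, 3.3]
opening: 0.169
```

Request:
send_rows:
  moves:
    - [[0.001,0,0,0,0,0],[0.002,0,0,0,0,0],[0.002,0,0,0,0,0]]

```text
t: 11.15
eef_pos: [520.9, 190.7, 138.9]
tcp_rot: [-3.141, 0.003, 0.829]
ft_force: [-4.6, -16.4, 4.7]
opening: 0.167
```

Request:
send_rows:
  moves:
    - [[0.001,0,0,0,0,0],[0.002,0,0,0,0,0],[0.002,0,0,0,0,0]]

```text
t: 11.4
eef_pos: [520.9, 190.8, 138.9]
tcp_rot: [-3.141, 0.004, 0.829]
ft_force: [-5.9, -18.4, 5.6]
opening: 0.166
```

Request:
send_rows:
  moves:
    - [[0.002,0,0,0,0,0],[0.004,0,0,0,0,0],[0.005,0,0,0,0,0],[0.005,0,0,0,0,0]]

```text
t: 11.73
eef_pos: [521.1, 191.0, 138.9]
tcp_rot: [-3.141, 0.007, 0.83]
ft_force: [-10.0, -24.3, 9.0]
opening: 0.171
```

Run:
```python
from h import *
s=env.state(); print(s['t'],s['eef_pos'],s['ft_force'])
c=env.read_camera("scene"); cv2.imwrite("pics/s1.png",cv2.resize(c["image"][150:330,150:390],None,fx=3.3,fy=3.3,interpolation=cv2.INTER_CUBIC)[:,:,::-1])
```

```text
11.7333 [521.11609174 191.03355555 138.85574927] [-10.01622313 -24.3196921    8.98109051]
```

View pics/s1.png

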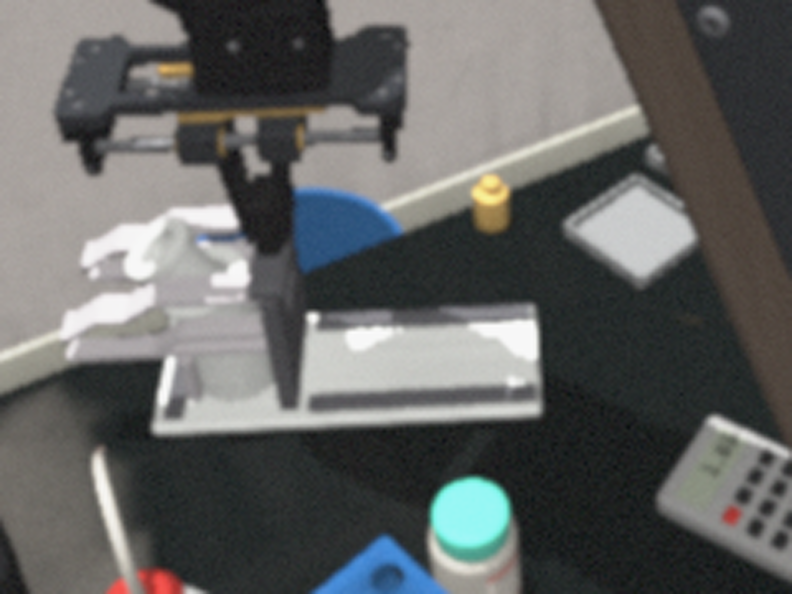

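Force rose to 25 N along the push with travel stalled at about 117 mm, which is the stop. I'm drawing the fork back now.

Request:
send_rows:
  moves:
    - [[-0.02,0,0,0,0,0],[-0.05,0,0,0,0,0],[-0.09,0,0,0,0,0],[-0.13,0,0,0,0,0],[-0.17,0,0,0,0,0],[-0.21,0,0,0,0,0],[-0.25,0,0,0,0,0],[-0.29,0,0,0,0,0],[-0.34,0,0,0,0,0],[-0.39,0,0,0,0,0],[-0.43,0,0,0,0,0],[-0.45,0,0,0,0,0]]

```text
t: 12.78
eef_pos: [431.2, 93.4, 138.9]
tcp_rot: [3.141, -0.0, 0.829]
ft_force: [4.4, -1.4, -6.3]
opening: 0.17
```

Request:
send_rows:
  moves:
    - [[-0.015,0,0,0,0,0],[-0.02,0,0,0,0,0],[-0.02,0,0,0,0,0]]

```text
t: 13.03
eef_pos: [427.7, 89.6, 138.9]
tcp_rot: [-3.141, 0.0, 0.829]
ft_force: [1.3, -4.1, -5.1]
opening: 0.166
```

Request:
send_rows:
  moves:
    - [[0,0,0,0,0,0],[0,0,0,0,0,0],[0,0,0,0,0,0],[0,0,0,0,0,0],[0,0,-0.08,0,0,0],[0,0,-0.2,0,0,0],[0,0,-0.32,0,0,0],[0,0,-0.4,0,0,0],[0,0,-0.4,0,0,0]]
  grip: -0.4

```text
t: 13.78
eef_pos: [429.5, 90.1, 263.3]
tcp_rot: [3.136, -0.005, 0.829]
ft_force: [-0.1, -0.1, -0.2]
opening: 0.691
```

Run:
```python
from h import *
s=env.state(); print(s['t'],s['eef_pos'],s['opening'],s['ft_force'])
T=pose(); c=env.read_camera("wrist"); np.save("T3.npy",T); cv2.imwrite("pics/w3.png",c["image"][:,:,::-1])
T2=np.load("T2.npy"); print("edge",[np.round(onz(c,p,0,T2)) for p in [(498,152),(478,90),(440,0)]])
i=c["image"][100:250,260:500]; cv2.imwrite("pics/w3c.png",cv2.resize(i,None,fx=3.3,fy=3.3,interpolation=cv2.INTER_CUBIC)[:,:,::-1])
# expected axes
print(proj(c,np.array([547.5,219.6,107]),T),proj(c,np.array([547.5,219.6,66]),T))
target([547.5,219.6,180],-0.746)
```

```text
13.7833 [429.49034631  90.0760507  263.28273357] 0.6912951815309936 [-0.12920645 -0.11333686 -0.1868818 ]
edge [array([660., 380.,   0.]), array([551., 417.,   0.]), array([394., 472.,   0.])]
[474.86998904 187.55397641] [460.67651562 179.56749801]
shift [ 0.5852 -0.0007  0.2714] turn [-0.     -0.0032  1.0028] mm 193.5
```

View pics/w3c.png

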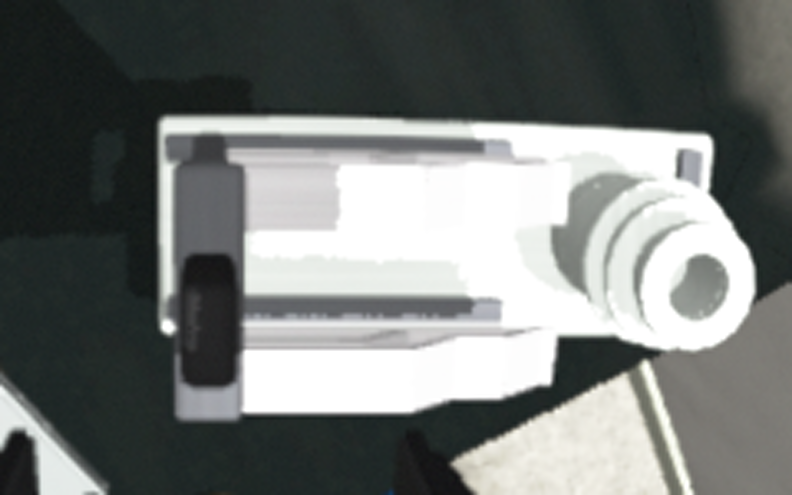

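Run:
```python
from h import *
c=env.read_camera("wrist"); T=np.load("T3.npy")
f=lambda u,v:(260+u/3.3,100+v/3.3)
print("small",onz(c,f(697,286),107,T),onz(c,f(699,287),99,T)) 
print("diam", np.linalg.norm(onz(c,f(640,286),107,T)-onz(c,f(755,286),107,T)))
print("med right/bottom edge check", [((proj(c,np.array([547.5,219.6,z]),T)-[260,100])*3.3).round() for z in(107,87,66)])
n=np.array([-.734,.679])
for x,y in((547.5,219.6),(545.5,217.4)):
  for r,z in((23,107),(29,87),(33,66)):
    a=np.linspace(0,6.28,60); q=np.array([(proj(c,np.array([x+r*np.cos(t),y+r*np.sin(t),z]),T)-[260,100])*3.3 for t in a]); print(x,r,q.min(0).round(),q.max(0).round())
```

```text
small [543.34035822 216.5318383  107.        ] [548.53314041 218.74518567  99.        ]
diam 46.80484155682623
med right/bottom edge check [array([709., 289.]), array([685., 275.]), array([662., 263.])]
547.5 23 [651. 224.] [764. 352.]
547.5 29 [614. 198.] [752. 351.]
547.5 33 [585. 178.] [735. 344.]
545.5 23 [644. 224.] [757. 352.]
545.5 29 [607. 197.] [745. 351.]
545.5 33 [577. 178.] [729. 344.]
```

Request:
send_rows:
  moves:
    - [[0.04,0,0.02,0,0,0.07],[0.1,0,0.06,0,0,0.15],[0.16,0,0.1,0,0,0.23],[0.22,0,0.14,0,0,0.31],[0.28,0,0.18,0,0,0.39],[0.34,0,0.22,0,0,0.47],[0.4,0,0.26,0,0,0.55],[0.46,0,0.27,0,0,0.63],[0.52,0,0.27,0,0,0.71],[0.56,0,0.27,0,0,0.79],[0.577,0,0.27,0,0,0.87],[0.577,0,0.27,0,0,0.95]]

```text
t: 14.88
eef_pos: [544.8, 218.1, 175.5]
tcp_rot: [3.139, 0.002, -0.661]
ft_force: [0.4, -0.2, 0.6]
opening: 0.703
```

Run:
```python
from h import *
s=env.state(); print(s['t'],s['eef_pos'],s['opening'],s['tcp_rot'])
target([545.8,218,102],-0.746)
```

```text
14.8833 [544.84966498 218.07494943 175.4989461 ] 0.702699169472064 [ 3.13915144e+00  1.86475577e-03 -6.61491380e-01]
shift [ 0.0031 -0.0023  0.245 ] turn [0.0016 0.0011 0.0538] mm 73.5
```

Request:
send_rows:
  moves:
    - [[0.003,-0.002,0,0,0,0.054],[0.003,-0.002,0.04,0,0,0.054],[0.003,-0.002,0.1,0,0,0.054],[0.003,-0.002,0.15,0,0,0.054],[0.003,-0.002,0.15,0,0,0.054],[0.003,-0.002,0.15,0,0,0.054]]

```text
t: 15.38
eef_pos: [545.3, 217.1, 131.2]
tcp_rot: [3.138, 0.002, -0.741]
ft_force: [-0.7, -0.8, 0.0]
opening: 0.699
```

Run:
```python
from h import *
s=env.state(); print(s['t'],s['eef_pos'],s['opening'],s['tcp_rot'])
target([545.8,218,102],-0.746)
c=env.read_camera("wrist"); T=pose(); i=c["image"]
cv2.imwrite("pics/w4.png",i[:,:,::-1])
```

```text
15.3833 [545.26828698 217.1056433  131.23014845] 0.6985596917215658 [ 3.13849667e+00  1.90679165e-03 -7.40865696e-01]
shift [-0.0005 -0.0037  0.0974] turn [0.002  0.0012 0.0033] mm 29.2
```

View pics/w4.png

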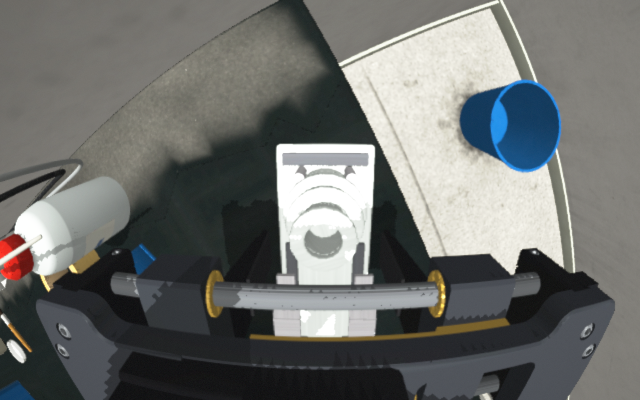

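Request:
send_rows:
  moves:
    - [[0,-0.003,0.03,0.002,0.001,0.003],[0,-0.003,0.07,0.002,0.001,0.003],[0,-0.003,0.097,0.002,0.001,0.003],[0,-0.003,0.097,0.002,0.001,0.003],[0,-0.003,0.097,0.002,0.001,0.003]]

```text
t: 15.85
eef_pos: [546.6, 217.9, 103.6]
tcp_rot: [-3.139, -0.001, -0.746]
ft_force: [-0.7, 0.7, 1.1]
opening: 0.697
```

Request:
send_rows:
  moves:
    - [[0,0,0,0,0,0],[0,0,0,0,0,0],[0,0,0,0,0,0],[0,0,0,0,0,0],[0,0,0,0,0,0],[0,0,0,0,0,0]]
  grip: 1

```text
t: 16.35
eef_pos: [546.9, 217.9, 104.1]
tcp_rot: [-3.138, -0.002, -0.746]
ft_force: [-0.5, -0.9, 1.7]
opening: 0.466
```

Request:
send_rows:
  moves:
    - [[0,0,-0.01,0,0,0],[0,0,-0.03,0,0,0],[0,0,-0.06,0,0,0],[0,0,-0.1,0,0,0],[0,0,-0.15,0,0,0],[0,0,-0.21,0,0,0],[0,0,-0.28,0,0,0],[0,0,-0.3,0,0,0],[0,0,-0.3,0,0,0]]

```text
t: 17.1
eef_pos: [547.0, 218.0, 195.8]
tcp_rot: [-3.136, -0.004, -0.746]
ft_force: [0.0, -0.4, -0.8]
opening: 0.469
```

Run:
```python
from h import *
s=env.state(); print(s['t'],s['eef_pos'],s['opening'],s['tcp_rot'],s['ft_force'])
c=env.read_camera("wrist"); cv2.imwrite("pics/w5.png",c["image"][:,:,::-1])
c=env.read_camera("scene"); b=c["image"][130:330,150:390]
a=cv2.resize(b,None,fx=2.5,fy=2.5,interpolation=cv2.INTER_CUBIC)
w=cv2.resize(cv2.imread("pics/w5.png")[130:280,220:420],None,fx=3,fy=3)[:, :, ::-1]
h=np.zeros((500,800,3),np.uint8); h[:, :420]=a[:500,:420]; h[:450,420:800]=w[:450,110:490]
cv2.imwrite("pics/m5.png",h[:,:,::-1])
target([470.3,-154.8,185],-0.746)
```

```text
17.1 [546.96452871 218.0084187  195.82772441] 0.4690035322986941 [-3.13551898 -0.00351513 -0.74553152] [ 0.03757222 -0.41743521 -0.80630638]
shift [0.6568 1.0837 0.026 ] turn [-0.0018 -0.0009  0.0003] mm 380.2
```

View pics/m5.png

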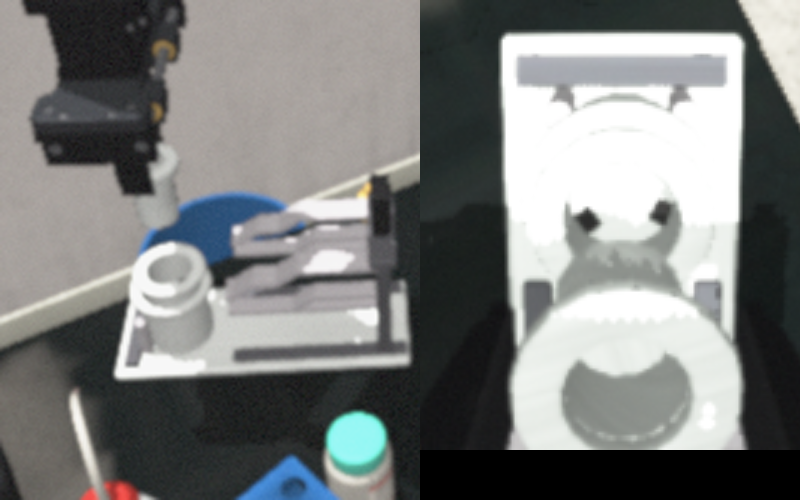

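The small cup came out alone; the medium and large cups stay in the separator, with the rubber nubs visible. Next I refine the small tray position from the earlier wrist image.

Request:
send_rows:
  moves:
    - [[0.04,0.07,0,0,0,0],[0.1,0.16,0,0,0,0],[0.16,0.26,0,0,0,0],[0.22,0.36,0,0,0,0],[0.28,0.46,0,0,0,0],[0.34,0.56,0,0,0,0],[0.4,0.66,0,0,0,0],[0.46,0.76,0,0,0,0],[0.52,0.86,0,0,0,0],[0.57,0.95,0,0,0,0],[0.6,1,0,0,0,0],[0.6,1,0,0,0,0]]

```text
t: 18.2
eef_pos: [474.1, -127.3, 192.0]
tcp_rot: [-3.139, -0.0, -0.749]
ft_force: [-0.0, 0.5, -1.1]
opening: 0.462
```

Run:
```python
from h import *
c=env.read_camera("wrist"); T=np.load("T1.npy"); i=cv2.imread("pics/w1.png"); g=cv2.cvtColor(i,cv2.COLOR_BGR2GRAY)
m=(g>110).astype(np.uint8)
n,l,st,ct=cv2.connectedComponentsWithStats(m)
for uv in [(247,113),(306,121),(353,162)]:
    k=l[uv[1],uv[0]]; cs,_=cv2.findContours((l==k).astype(np.uint8),cv2.RETR_EXTERNAL,cv2.CHAIN_APPROX_NONE)
    cn=max(cs,key=cv2.contourArea).reshape(-1,2)
    for z in (11,14): print(uv,z,cv2.minAreaRect(np.array([onz(c,p,z,T)[:2] for p in cn],np.float32)))
s=env.state(); print(s['t'],s['eef_pos'])
```

```text
(247, 113) 11 ((446.30279541015625, -63.12847137451172), (79.77519226074219, 79.78563690185547), 87.98611450195312)
(247, 113) 14 ((446.61090087890625, -63.83319854736328), (79.2667465209961, 79.27716064453125), 87.98612213134766)
(306, 121) 11 ((470.58544921875, -152.70082092285156), (50.31476593017578, 50.444942474365234), 88.76085662841797)
(306, 121) 14 ((470.7388610839844, -152.83465576171875), (49.994075775146484, 50.12342071533203), 88.76085662841797)
(353, 162) 11 ((442.0210876464844, -244.3180389404297), (62.802982330322266, 62.62088394165039), 3.558013439178467)
(353, 162) 14 ((442.3564758300781, -243.8679656982422), (62.40272521972656, 62.221763610839844), 3.5579824447631836)
18.25 [ 474.4140349  -125.80763632  192.1021049 ]
```

Run:
```python
from h import *
target([470.3,-152.7,70],-0.746)
```

```text
shift [0.051  0.076  0.4068] turn [-0.0015  0.0001 -0.0016] mm 125.1
```

Request:
send_rows:
  moves:
    - [[0.03,0.04,0,0,0,0],[0.051,0.076,0.03,0,0,0],[0.051,0.076,0.12,0,0,0],[0.051,0.076,0.22,0,0,0],[0.051,0.076,0.32,0,0,0],[0.051,0.076,0.38,0,0,0],[0.051,0.076,0.4,0,0,0],[0.051,0.076,0.4,0,0,0],[0.051,0.076,0.4,0,0,0]]

```text
t: 19.0
eef_pos: [471.6, -151.1, 73.4]
tcp_rot: [-3.139, -0.001, -0.745]
ft_force: [-0.4, 1.2, -0.5]
opening: 0.469
```

Run:
```python
from h import *
s=env.state(); print(s['t'],s['eef_pos'],s['tcp_rot'],s['ft_force'])
c=env.read_camera("scene"); cv2.imwrite("pics/s6.png",c["image"][:,:,::-1])
for t in ["small_cup_centre","medium_cup_centre"]: print(t,[(np.round(d["xy"]),d["confidence"]) for d in env.look_for("scene",t)])
print("expect",proj(c,np.array([470.3,-152.7,70-51+27])))
target([470.3,-152.7,58],-0.746)
```

```text
19.0 [ 471.57530464 -151.14215845   73.38538399] [-3.13852186e+00 -1.33158362e-03 -7.44881256e-01] [-0.44773188  1.16011346 -0.4939825 ]
small_cup_centre [(array([354., 189.]), 0.57)]
medium_cup_centre [(array([218., 240.]), 0.69)]
expect [359.06324741 184.86258867]
shift [-0.0017  0.0063  0.0541] turn [-0.0024 -0.0022  0.0005] mm 16.3
```

Request:
send_rows:
  moves:
    - [[-0.002,0.006,0.015,0,0,0],[-0.002,0.006,0.03,0,0,0],[-0.002,0.006,0.042,0,0,0],[-0.002,0.006,0.05,0,0,0],[-0.002,0.006,0.05,0,0,0]]

```text
t: 19.57
eef_pos: [469.5, -152.5, 57.5]
tcp_rot: [-3.139, -0.001, -0.746]
ft_force: [-0.8, -0.2, -0.5]
opening: 0.468
```

Request:
send_rows:
  moves:
    - [[0,0,0.003,0,0,0],[0,0,0.006,0,0,0],[0,0,0.006,0,0,0]]

```text
t: 19.82
eef_pos: [469.7, -152.6, 56.2]
tcp_rot: [-3.139, -0.002, -0.746]
ft_force: [-0.4, 0.8, -1.5]
opening: 0.467
```

Request:
send_rows:
  moves:
    - [[0,0,0.003,0,0,0],[0,0,0.006,0,0,0],[0,0,0.006,0,0,0]]

```text
t: 20.07
eef_pos: [469.7, -152.6, 54.4]
tcp_rot: [-3.139, -0.002, -0.746]
ft_force: [-0.6, 0.8, -0.8]
opening: 0.463
```

Request:
send_rows:
  moves:
    - [[0,0,0.002,0,0,0],[0,0,0.004,0,0,0],[0,0,0.004,0,0,0]]

```text
t: 20.32
eef_pos: [469.8, -152.5, 53.8]
tcp_rot: [-3.138, -0.002, -0.746]
ft_force: [-2.3, 1.0, 7.1]
opening: 0.463
```

Request:
send_rows:
  moves:
    - [[0,0,0.002,0,0,0],[0,0,0.004,0,0,0],[0,0,0.004,0,0,0]]

```text
t: 20.57
eef_pos: [469.6, -152.3, 53.3]
tcp_rot: [-3.138, -0.002, -0.746]
ft_force: [-4.3, 4.5, 20.9]
opening: 0.47
```

Request:
send_rows:
  moves:
    - [[0,0,-0.003,0,0,0],[0,0,-0.003,0,0,0]]

```text
t: 20.73
eef_pos: [469.8, -152.6, 53.4]
tcp_rot: [-3.138, -0.002, -0.746]
ft_force: [-1.8, 1.6, 8.8]
opening: 0.469
```

Request:
send_rows:
  moves:
    - [[0,0,0,0,0,0],[0,0,0,0,0,0],[0,0,0,0,0,0],[0,0,0,0,0,0],[0,0,-0.05,0,0,0],[0,0,-0.15,0,0,0],[0,0,-0.27,0,0,0],[0,0,-0.38,0,0,0],[0,0,-0.45,0,0,0],[0,0,-0.45,0,0,0]]
  grip: -0.6

```text
t: 21.57
eef_pos: [470.6, -153.3, 192.0]
tcp_rot: [-3.137, -0.008, -0.746]
ft_force: [0.1, 1.0, -0.7]
opening: 0.801
```

Run:
```python
from h import *
s=env.state(); print(s['t'],s['eef_pos'],s['opening'],s['ft_force'])
T=pose(); c=env.read_camera("wrist"); cv2.imwrite("pics/w7.png",c["image"][:,:,::-1])
print([(np.round(d["xy"]),round(d["confidence"],2)) for d in env.look_for("wrist","small_cup_centre")], proj(c,np.array([470.3,-152.7,57]),T))
target([545.8,218,180],-0.746)
```

```text
21.5667 [ 470.6147676  -153.34110312  191.95276805] 0.8012734040665458 [ 0.13489781  1.02331716 -0.66813715]
[(array([322., 198.]), 0.76), (array([128.,  41.]), 0.47)] [323.05989965 195.29853976]
shift [-0.651  -1.0809  0.0295] turn [-0.0022 -0.0019  0.0003] mm 378.6
```

Request:
send_rows:
  moves:
    - [[-0.04,-0.07,0,0,0,0],[-0.1,-0.16,0,0,0,0],[-0.16,-0.26,0,0,0,0],[-0.22,-0.36,0,0,0,0],[-0.28,-0.46,0,0,0,0],[-0.34,-0.56,0,0,0,0],[-0.4,-0.66,0,0,0,0],[-0.46,-0.76,0,0,0,0],[-0.52,-0.86,0,0,0,0],[-0.57,-0.95,0,0,0,0],[-0.6,-1,0,0,0,0],[-0.6,-1,0,0,0,0]]
  grip: -0.8

```text
t: 22.67
eef_pos: [540.3, 192.6, 186.5]
tcp_rot: [-3.14, -0.0, -0.743]
ft_force: [-0.7, 0.1, -0.6]
opening: 0.899
```

Run:
```python
from h import *
s=env.state(); print(s['t'],s['eef_pos'],s['opening'],s['ft_force'])
target([546.3,218,130],-0.746)
T=pose(); c=env.read_camera("wrist"); np.save("T8.npy",T); cv2.imwrite("pics/w8.png",c["image"][:,:,::-1])
i=c["image"].copy()
# overlay circles at expected axis, both rims
for r,z,col in((29,84,(255,0,0)),(33,66,(0,180,0))):
    q=np.array([proj(c,np.array([546.3+r*np.cos(t),218+r*np.sin(t),z]),T) for t in np.linspace(0,6.28,80)])
    print(z,q.min(0),q.max(0)); Q=((q-[250,100])*4).astype(np.int32)
    if z==84: b=cv2.resize(i[100:240,250:430],None,fx=4,fy=4,interpolation=cv2.INTER_CUBIC)
    cv2.polylines(b,[Q.reshape(-1,1,2)],True,col,1)
cv2.imwrite("pics/w8c.png",b[:,:,::-1])
```

```text
22.6667 [540.31445285 192.61058188 186.54441948] 0.898968103389738 [-0.67590071  0.05107932 -0.60217213]
shift [-0.0425 -0.0756  0.1886] turn [-0.0008 -0.      0.0021] mm 62.3
84 [277.4808435  146.82611174] [343.28076683 211.16654309]
66 [276.1252008  140.36126766] [346.44836093 209.28276324]
```

View pics/w8c.png

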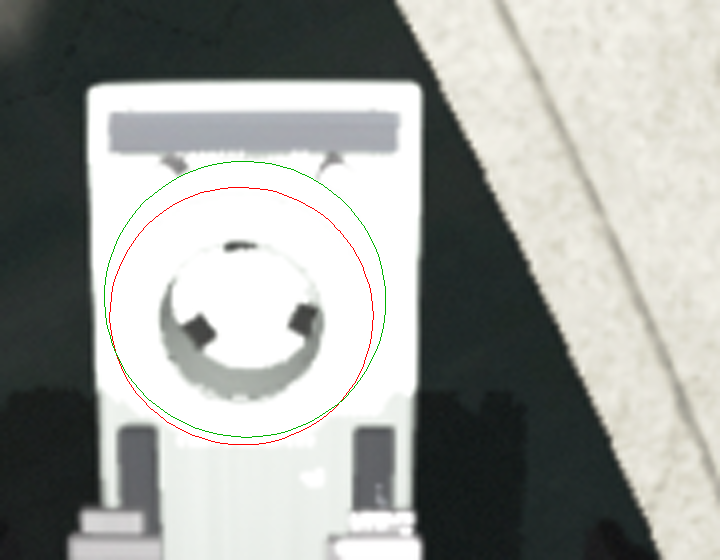

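Request:
send_rows:
  moves:
    - [[-0.02,-0.04,0,0,0,0.002],[-0.042,-0.073,0.04,0,0,0.002],[-0.042,-0.073,0.12,0,0,0.002],[-0.042,-0.073,0.2,0,0,0.002],[-0.042,-0.073,0.26,0,0,0.002],[-0.042,-0.073,0.3,0,0,0.002],[-0.042,-0.073,0.3,0,0,0.002],[-0.042,-0.073,0.3,0,0,0.002]]

```text
t: 23.38
eef_pos: [546.2, 214.3, 97.7]
tcp_rot: [-3.14, -0.001, -0.749]
ft_force: [0.4, -0.1, -0.2]
opening: 0.903
```

Run:
```python
from h import *
s=env.state(); print(s['t'],s['eef_pos'],s['opening'],s['ft_force'])
target([545.8,217.4,79.5],-0.746)
```

```text
23.3833 [546.17056874 214.32442239  97.67022019] 0.903062219771806 [ 0.42957229 -0.1401396  -0.16809681]
shift [-0.0079 -0.0066  0.0606] turn [-0.001  -0.0004 -0.0022] mm 18.4
```

Request:
send_rows:
  moves:
    - [[-0.008,-0.0066,0.015,0,0,0],[-0.008,-0.0066,0.035,0,0,0],[-0.008,-0.0066,0.052,0,0,0],[-0.008,-0.0066,0.06,0,0,0],[-0.008,-0.0066,0.06,0,0,0],[-0.008,-0.0066,0.06,0,0,0]]

```text
t: 23.88
eef_pos: [546.1, 217.6, 80.7]
tcp_rot: [-3.139, -0.002, -0.749]
ft_force: [-0.1, -0.1, -0.2]
opening: 0.902
```

Request:
send_rows:
  moves:
    - [[0,0,0,0,0,0],[0,0,0,0,0,0],[0,0,0,0,0,0],[0,0,0,0,0,0],[0,0,0,0,0,0],[0,0,0,0,0,0],[0,0,0,0,0,0]]
  grip: 1

```text
t: 24.47
eef_pos: [546.1, 217.6, 80.8]
tcp_rot: [-3.138, -0.002, -0.749]
ft_force: [1.1, -0.6, -0.0]
opening: 0.598
```

Request:
send_rows:
  moves:
    - [[0,0,-0.01,0,0,0],[0,0,-0.03,0,0,0],[0,0,-0.06,0,0,0],[0,0,-0.1,0,0,0],[0,0,-0.15,0,0,0],[0,0,-0.22,0,0,0],[0,0,-0.3,0,0,0],[0,0,-0.37,0,0,0],[0,0,-0.4,0,0,0],[0,0,-0.4,0,0,0]]

```text
t: 25.3
eef_pos: [546.3, 217.7, 203.2]
tcp_rot: [-3.135, -0.004, -0.749]
ft_force: [-0.3, 0.0, -1.6]
opening: 0.599
```

Run:
```python
from h import *
s=env.state(); print(s['t'],s['eef_pos'],s['opening'],s['ft_force'])
c=env.read_camera("scene"); cv2.imwrite("pics/s9.png",c["image"][:,:,::-1])
for t in ["large_cup_centre","medium_cup_centre"]: print(t,[(np.round(d["xy"]),round(d["confidence"],2)) for d in env.look_for("scene",t)])
p=s['eef_pos']; print("expect large on plate",proj(c,np.array([546,218,37])),"medium",proj(c,np.array([p[0],p[1],p[2]-24])))
target([442,-243.8,200],-0.746)
```

```text
25.3 [546.31629325 217.69944265 203.21593237] 0.5987437200579208 [-0.2577714   0.02257583 -1.60212715]
large_cup_centre [(array([222., 248.]), 0.61)]
medium_cup_centre [(array([213., 208.]), 0.87), (array([297., 316.]), 0.31)]
expect large on plate [219.656321   252.43212018] medium [207.66170111 201.76384667]
shift [ 0.7944  1.3602 -0.0028] turn [-0.0012 -0.0006 -0.0017] mm 472.6
```

Request:
send_rows:
  moves:
    - [[0.04,0.07,0,0,0,0],[0.1,0.16,0,0,0,0],[0.16,0.27,0,0,0,0],[0.22,0.38,0,0,0,0],[0.28,0.49,0,0,0,0],[0.34,0.6,0,0,0,0],[0.4,0.7,0,0,0,0],[0.46,0.8,0,0,0,0],[0.52,0.9,0,0,0,0],[0.58,1,0,0,0,0]]

```text
t: 26.28
eef_pos: [467.8, -122.1, 198.9]
tcp_rot: [-3.139, 0.0, -0.749]
ft_force: [0.7, -0.5, -1.2]
opening: 0.598
```

Run:
```python
from h import *
target([442,-243.8,75],-0.746)
```

```text
shift [0.2132 0.3567 0.4121] turn [-0.0015  0.0002 -0.0018] mm 175.6
```

Request:
send_rows:
  moves:
    - [[0.05,0.09,0,0,0,0],[0.11,0.19,0,0,0,0],[0.17,0.28,0,0,0,0],[0.205,0.34,0,0,0,0],[0.213,0.357,0.05,0,0,0],[0.213,0.357,0.14,0,0,0],[0.213,0.357,0.24,0,0,0],[0.213,0.357,0.33,0,0,0],[0.213,0.357,0.38,0,0,0],[0.213,0.357,0.41,0,0,0],[0.213,0.357,0.41,0,0,0],[0.213,0.357,0.41,0,0,0]]

```text
t: 27.28
eef_pos: [443.1, -242.4, 76.5]
tcp_rot: [-3.139, -0.0, -0.749]
ft_force: [0.0, -0.2, -0.6]
opening: 0.599
```

Run:
```python
from h import *
s=env.state(); print(s['t'],s['eef_pos'],s['tcp_rot'],s['ft_force'])
target([442,-243.8,59],-0.746)
```

```text
27.2833 [ 443.13464796 -242.44365889   76.53661914] [-3.13861167e+00 -4.43616375e-04 -7.48760222e-01] [ 0.02672195 -0.15045306 -0.55125456]
shift [0.0003 0.0061 0.0584] turn [-0.0019 -0.0003 -0.0018] mm 17.6
```

Request:
send_rows:
  moves:
    - [[0,0.006,0.015,0,0,0],[0,0.006,0.03,0,0,0],[0,0.006,0.045,0,0,0],[0,0.006,0.055,0,0,0],[0,0.006,0.055,0,0,0]]

```text
t: 27.7
eef_pos: [441.9, -243.7, 59.9]
tcp_rot: [-3.139, -0.001, -0.749]
ft_force: [0.1, 0.3, -1.6]
opening: 0.602
```

Request:
send_rows:
  moves:
    - [[0,0,0.003,0,0,0],[0,0,0.006,0,0,0],[0,0,0.006,0,0,0]]

```text
t: 27.95
eef_pos: [442.1, -243.8, 58.5]
tcp_rot: [-3.138, -0.002, -0.749]
ft_force: [-0.3, 0.5, -0.9]
opening: 0.6
```

Request:
send_rows:
  moves:
    - [[0,0,0.002,0,0,0],[0,0,0.004,0,0,0],[0,0,0.004,0,0,0]]

```text
t: 28.2
eef_pos: [442.1, -243.8, 57.3]
tcp_rot: [-3.138, -0.002, -0.749]
ft_force: [-1.2, 0.4, -1.0]
opening: 0.598
```

Request:
send_rows:
  moves:
    - [[0,0,0.002,0,0,0],[0,0,0.004,0,0,0],[0,0,0.004,0,0,0]]

```text
t: 28.45
eef_pos: [442.0, -243.8, 56.0]
tcp_rot: [-3.139, -0.001, -0.749]
ft_force: [-0.3, -0.5, -1.9]
opening: 0.597
```

Request:
send_rows:
  moves:
    - [[0,0,0.002,0,0,0],[0,0,0.004,0,0,0],[0,0,0.004,0,0,0]]

```text
t: 28.7
eef_pos: [442.0, -243.8, 54.8]
tcp_rot: [-3.138, -0.002, -0.749]
ft_force: [0.2, 0.1, -2.1]
opening: 0.599
```

Request:
send_rows:
  moves:
    - [[0,0,0.001,0,0,0],[0,0,0.003,0,0,0],[0,0,0.003,0,0,0]]

```text
t: 28.95
eef_pos: [442.0, -243.9, 54.6]
tcp_rot: [-3.139, -0.002, -0.749]
ft_force: [-2.3, 1.3, 9.4]
opening: 0.603
```

Request:
send_rows:
  moves:
    - [[0,0,-0.001,0,0,0],[0,0,-0.001,0,0,0],[0,0,-0.001,0,0,0],[0,0,-0.001,0,0,0],[0,0,-0.05,0,0,0],[0,0,-0.15,0,0,0],[0,0,-0.27,0,0,0],[0,0,-0.38,0,0,0],[0,0,-0.45,0,0,0],[0,0,-0.45,0,0,0]]
  grip: -1

```text
t: 29.78
eef_pos: [442.9, -244.8, 193.1]
tcp_rot: [-3.138, -0.008, -0.749]
ft_force: [0.3, -0.1, -0.6]
opening: 0.999
```

Run:
```python
from h import *
s=env.state(); print(s['t'],s['eef_pos'],s['opening'],s['ft_force'])
T=pose(); c=env.read_camera("wrist"); cv2.imwrite("pics/w10.png",c["image"][:,:,::-1])
for t,p in [("medium_cup_centre",[442,-243.8,58]),("small_cup_centre",[470.3,-152.7,57])]:
    print(t,[(np.round(d["xy"]),round(d["confidence"],2)) for d in env.look_for("wrist",t)], proj(c,np.array(p),T).round())
target([546,217.6,190],-0.746)
```

```text
29.7833 [ 442.89288592 -244.8182737   193.06732281] 0.9987349166952458 [ 0.26434426 -0.07811941 -0.63043004]
medium_cup_centre [(array([320., 192.]), 0.82)] [322. 195.]
small_cup_centre [(array([283., 113.]), 0.95)] [279. 109.]
shift [-0.7913 -1.364  -0.0019] turn [-0.0019 -0.0007 -0.0017] mm 473.1
```

Request:
send_rows:
  moves:
    - [[-0.04,-0.07,0,0,0,0],[-0.1,-0.17,0,0,0,0],[-0.17,-0.29,0,0,0,0],[-0.24,-0.41,0,0,0,0],[-0.31,-0.53,0,0,0,0],[-0.38,-0.65,0,0,0,0],[-0.45,-0.77,0,0,0,0],[-0.52,-0.89,0,0,0,0],[-0.58,-1,0,0,0,0],[-0.58,-1,0,0,0,0]]

```text
t: 30.77
eef_pos: [518.7, 99.3, 188.0]
tcp_rot: [-3.139, 0.0, -0.744]
ft_force: [0.0, -0.7, 0.3]
opening: 0.996
```

Run:
```python
from h import *
s=env.state(); print(s['t'],s['eef_pos'])
target([546,217.6,90],-0.746)
```

```text
30.7667 [518.7412319   99.34759771 187.97842653]
shift [-0.2002 -0.3507  0.3275] turn [-0.0015  0.0001  0.001 ] mm 156.0
```

Request:
send_rows:
  moves:
    - [[-0.05,-0.09,0,0,0,0.001],[-0.11,-0.19,0,0,0,0.001],[-0.17,-0.29,0,0,0,0.001],[-0.2,-0.345,0.02,0,0,0.001],[-0.2,-0.35,0.1,0,0,0.001],[-0.2,-0.35,0.2,0,0,0.001],[-0.2,-0.35,0.28,0,0,0.001],[-0.2,-0.35,0.32,0,0,0.001],[-0.2,-0.35,0.327,0,0,0.001],[-0.2,-0.35,0.327,0,0,0.001]]

```text
t: 31.6
eef_pos: [545.6, 211.7, 90.0]
tcp_rot: [-3.141, 0.0, -0.751]
ft_force: [0.1, 0.1, -0.2]
opening: 0.998
```

Run:
```python
from h import *
s=env.state(); print(s['t'],s['eef_pos'])
target([546,217.6,61],-0.746)
T=pose(); c=env.read_camera("wrist"); cv2.imwrite("pics/w11.png",c["image"][:,:,::-1])
print([(np.round(d["xy"]),round(d["confidence"],2)) for d in env.look_for("wrist","large_cup_centre")],proj(c,np.array([546,217.6,64]),T).round())
```

```text
31.6 [545.56022091 211.67820023  90.0417821 ]
shift [-0.0124 -0.0154  0.0968] turn [-0.0001  0.0001 -0.0029] mm 29.6
[(array([318., 226.]), 0.78), (array([288., 327.]), 0.16)] [319. 232.]
```

Request:
send_rows:
  moves:
    - [[-0.012,-0.015,0.02,0,0,0.003],[-0.012,-0.015,0.05,0,0,0.003],[-0.012,-0.015,0.08,0,0,0.003],[-0.012,-0.015,0.095,0,0,0.003],[-0.012,-0.015,0.095,0,0,0.003],[-0.012,-0.015,0.095,0,0,0.003]]

```text
t: 32.2
eef_pos: [546.6, 217.8, 62.9]
tcp_rot: [-3.139, -0.001, -0.755]
ft_force: [0.7, 0.5, 0.3]
opening: 1.0
```

Request:
send_rows:
  moves:
    - [[0,0,0,0,0,0],[0,0,0,0,0,0],[0,0,0,0,0,0],[0,0,0,0,0,0],[0,0,0,0,0,0],[0,0,0,0,0,0],[0,0,0,0,0,0],[0,0,0,0,0,0]]
  grip: 1

```text
t: 32.87
eef_pos: [546.7, 217.9, 63.5]
tcp_rot: [-3.138, -0.002, -0.755]
ft_force: [-1.9, -0.5, 2.6]
opening: 0.689
```

Request:
send_rows:
  moves:
    - [[0,0,-0.01,0,0,0],[0,0,-0.03,0,0,0],[0,0,-0.07,0,0,0],[0,0,-0.13,0,0,0],[0,0,-0.2,0,0,0],[0,0,-0.28,0,0,0],[0,0,-0.36,0,0,0],[0,0,-0.43,0,0,0],[0,0,-0.46,0,0,0],[0,0,-0.46,0,0,0]]

```text
t: 33.7
eef_pos: [547.0, 217.9, 203.9]
tcp_rot: [-3.135, -0.004, -0.755]
ft_force: [0.3, 0.1, -2.9]
opening: 0.689
```

Run:
```python
from h import *
s=env.state(); print(s['t'],s['eef_pos'],s['opening'],s['ft_force'])
target([446.2,-63.3,200],-0.746)
```

```text
33.7 [546.97319249 217.93301146 203.92348405] 0.6885240122217938 [ 0.29054558  0.05206588 -2.85430538]
shift [0.3977 0.913  0.0085] turn [-0.0043 -0.0025 -0.0057] mm 298.8
```

Request:
send_rows:
  moves:
    - [[0.02,0.05,-0.05,0,0,0],[0.06,0.14,-0.08,0,0,0],[0.11,0.25,-0.08,0,0,0],[0.16,0.36,-0.08,0,0,0],[0.21,0.48,-0.08,0,0,0],[0.26,0.6,-0.08,0,0,0],[0.31,0.71,-0.08,0,0,0],[0.36,0.82,-0.08,0,0,0],[0.39,0.9,-0.04,0,0,0],[0.397,0.913,0.02,0,0,0],[0.397,0.913,0.02,0,0,0],[0.397,0.913,0.02,0,0,0]]

```text
t: 34.7
eef_pos: [444.8, -63.3, 193.8]
tcp_rot: [-3.14, 0.001, -0.756]
ft_force: [0.5, -0.5, -2.3]
opening: 0.687
```

Run:
```python
from h import *
s=env.state(); print(s['t'],s['eef_pos'],s['opening'],s['ft_force'])
target([446.2,-63.3,78],-0.746)
```

```text
34.7 [444.82175344 -63.32159326 193.8081813 ] 0.6868819152922813 [ 0.48409118 -0.50501307 -2.27612971]
shift [ 0.0037 -0.0025  0.386 ] turn [-0.0012  0.0006 -0.0065] mm 115.8
```

Request:
send_rows:
  moves:
    - [[0.004,-0.002,0.04,0,0,0],[0.004,-0.002,0.12,0,0,0],[0.004,-0.002,0.21,0,0,0],[0.004,-0.002,0.3,0,0,0],[0.004,-0.002,0.36,0,0,0],[0.004,-0.002,0.386,0,0,0],[0.004,-0.002,0.386,0,0,0],[0.004,-0.002,0.386,0,0,0]]

```text
t: 35.37
eef_pos: [447.6, -63.2, 79.4]
tcp_rot: [-3.138, -0.002, -0.754]
ft_force: [0.8, 0.2, -1.8]
opening: 0.687
```

Run:
```python
from h import *
s=env.state(); print(s['t'],s['eef_pos'],s['opening'],s['ft_force'])
target([446.2,-63.3,62.5],-0.746)
```

```text
35.3667 [447.59830771 -63.1801964   79.40864444] 0.6874316923514396 [ 0.78771488  0.15672356 -1.82729644]
shift [-0.0032  0.0037  0.0563] turn [-0.0021 -0.0012 -0.0051] mm 17.0
```

Request:
send_rows:
  moves:
    - [[-0.003,0.004,0.015,0,0,0],[-0.003,0.004,0.03,0,0,0],[-0.003,0.004,0.045,0,0,0],[-0.003,0.004,0.056,0,0,0],[-0.003,0.004,0.056,0,0,0]]

```text
t: 35.78
eef_pos: [445.5, -63.8, 61.6]
tcp_rot: [-3.139, -0.001, -0.755]
ft_force: [-0.2, -0.1, -1.8]
opening: 0.69
```

Request:
send_rows:
  moves:
    - [[0,0,0.002,0,0,0],[0,0,0.004,0,0,0],[0,0,0.004,0,0,0]]

```text
t: 36.03
eef_pos: [445.7, -63.9, 60.9]
tcp_rot: [-3.138, -0.002, -0.755]
ft_force: [0.2, -0.6, -2.8]
opening: 0.685
```

Request:
send_rows:
  moves:
    - [[0,0,0.002,0,0,0],[0,0,0.004,0,0,0],[0,0,0.004,0,0,0]]

```text
t: 36.28
eef_pos: [445.6, -63.8, 59.6]
tcp_rot: [-3.138, -0.002, -0.755]
ft_force: [0.4, -0.1, -1.5]
opening: 0.685
```

Request:
send_rows:
  moves:
    - [[0,0,0.001,0,0,0],[0,0,0.003,0,0,0],[0,0,0.003,0,0,0]]

```text
t: 36.53
eef_pos: [445.6, -63.9, 58.7]
tcp_rot: [-3.138, -0.002, -0.755]
ft_force: [-0.5, 0.5, -1.8]
opening: 0.688
```

Request:
send_rows:
  moves:
    - [[0,0,0.001,0,0,0],[0,0,0.002,0,0,0],[0,0,0.002,0,0,0]]

```text
t: 36.78
eef_pos: [445.6, -63.9, 58.4]
tcp_rot: [-3.138, -0.002, -0.755]
ft_force: [-2.1, -1.1, 4.7]
opening: 0.686
```

Request:
send_rows:
  moves:
    - [[0,0,-0.001,0,0,0],[0,0,-0.001,0,0,0],[0,0,-0.001,0,0,0],[0,0,-0.001,0,0,0],[0,0,-0.05,0,0,0],[0,0,-0.15,0,0,0],[0,0,-0.27,0,0,0],[0,0,-0.4,0,0,0],[0,0,-0.52,0,0,0],[0,0,-0.6,0,0,0],[0,0,-0.6,0,0,0]]
  grip: -1

```text
t: 37.7
eef_pos: [446.5, -64.4, 242.6]
tcp_rot: [-3.135, -0.009, -0.755]
ft_force: [-0.6, -0.4, -0.2]
opening: 1.004
```

Run:
```python
from h import *
s=env.state(); print(s['t'],s['eef_pos'],s['opening'],s['ft_force'])
target([330,-250,280],-0.746)
```

```text
37.7 [446.50811774 -64.40849706 242.62248726] 1.0038948043010179 [-0.63917959 -0.39682032 -0.22274094]
shift [ 0.1421  0.7158 -0.1281] turn [-0.0042 -0.0055 -0.0057] mm 222.3
```

Request:
send_rows:
  moves:
    - [[0.05,0.08,-0.1,0,0,0],[0.12,0.2,-0.2,0,0,0],[0.2,0.32,-0.27,0,0,0],[0.27,0.44,-0.27,0,0,0],[0.3,0.5,-0.27,0,0,0],[0.3,0.5,-0.27,0,0,0],[0.3,0.5,-0.27,0,0,0]]

```text
t: 38.28
eef_pos: [406.9, -236.2, 317.8]
tcp_rot: [-3.139, -0.0, -0.758]
ft_force: [0.3, 0.9, 0.3]
opening: 1.0
```

Run:
```python
from h import *
s=env.state(); print(s['t'],s['eef_pos'],s['opening'],s['ft_force'])
T=pose(); c=env.read_camera("wrist"); i=c["image"].copy()
for t,p,h in [("large_cup_centre",[446.2,-63.3],61),("medium_cup_centre",[442,-243.8],58),("small_cup_centre",[470.3,-152.7],57)]:
    print(t,[(np.round(d["xy"]),round(d["confidence"],2)) for d in env.look_for("wrist",t)[:2]], proj(c,np.array(p+[h-25]),T).round())
    r={61:33,58:29,57:23}[h]
    q=np.array([proj(c,np.array([p[0]+r*np.cos(a),p[1]+r*np.sin(a),h]),T) for a in np.linspace(0,6.28,60)])
    cv2.polylines(i,[np.round(q*8).astype(np.int32).reshape(-1,1,2)],True,(255,0,0),1,cv2.LINE_AA,3)
cv2.imwrite("pics/w12.png",cv2.resize(i[0:240,80:400],None,fx=2.5,fy=2.5,interpolation=cv2.INTER_CUBIC)[:,:,::-1])
```

```text
38.2833 [ 406.88306896 -236.2499331   317.84058759] 0.9995696157384245 [0.26801669 0.89129579 0.25492632]
large_cup_centre [(array([260.,  62.]), 0.84)] [261.  66.]
medium_cup_centre [(array([345., 154.]), 0.62), (array([179.,   7.]), 0.51)] [346. 156.]
small_cup_centre [(array([317., 100.]), 0.73)] [317.  97.]
```

View pics/w12.png

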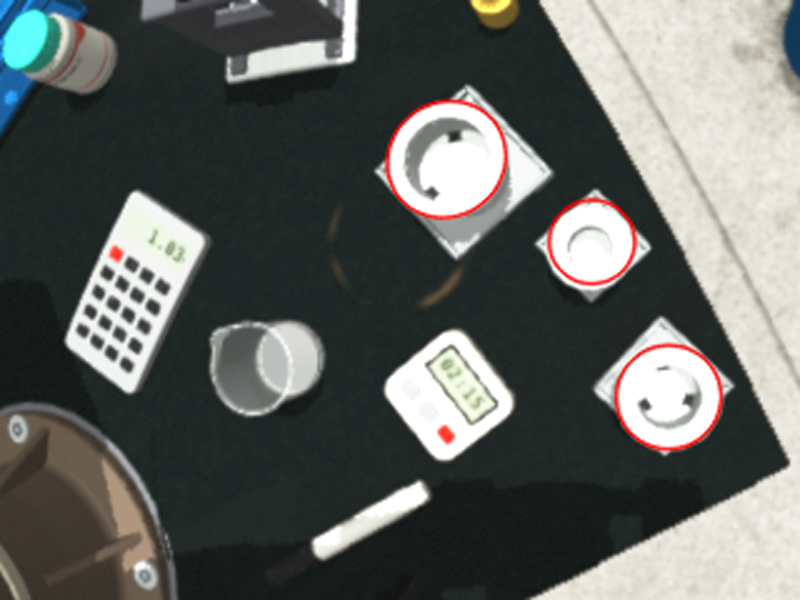

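All three rims match the predicted circles at standing height, with the large cup at (447,160), small at (591,242) and medium at (669,398) in the crop. The fork is back, and the weight, timer and jar are where they were. The gripper is clear, so I'm handing in.

```bash
python3 -c "
from cell import env
print(env.job_done()); print(env.state()['t'])"
```

```text
the job is handed in; nothing more can be done
None
the job is handed in; nothing more can be done
```

All three cups are in the trays of their own size, the fork is drawn back, and the job is handed in. It finished at about 38 s of the 72 s allowed. The system gave no verdict.

**Fork:** I gripped the handle and pushed until the travel stalled about 117 mm from where it started, at about 25 N along the push. I then drew it back to about 20 mm behind its starting place.

**Cups:** I lifted them out one at a time (small, medium, large) by the rim band. Each touched its tray floor at the height I had predicted. The set-down forces were about 21 N for the small cup, 9 N for the medium and 5 N for the large, against the 40 N limit.

**Last checks:**
- In the final wrist picture all three rims match the circles predicted for cups standing at the tray centres.
- The network detections agree with the expected positions to within about 4 px.
- The weight, timer and jar look untouched by eye; I did not re-measure them.
- The gripper is clear of everything.

**Disagreements:**
- The top camera placed things about 3–4 mm lower in x than the wrist camera. I used the wrist values, which contact with the handle and cups bore out.
- The gripper read 0.5–1.7 mm less than the true rim diameters.

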